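Serve the blue sweets from the party-table dispenser

ROBOT

A 6-joint arm with a two-finger parallel gripper is mounted at the origin on the work surface. World frame = base frame: x ahead of the robot, y to its left, z up, the work surface at z = 0. Lengths are in m, angles in rad, forces in N, time in s.
With the tool pointing down it reaches from about 0.35 to 0.725 m from the base axis. Payload 6 kg.
Tool frame: the origin (TCP) lies on the centre line of the jaws, within the pads' length; the fingertips stand 22 mm ahead of it and the grasp point (between the pads) lies 3 mm ahead of it; z points along the fingers, y is the direction in which the jaws open and shut (so a half turn about z gives the same grasp; the last joint's range is limited). The gripper opens to 85 mm and grips with 20 to 120 N. Pads are 22 mm wide; open, the fingers measure 114 mm over their backs; the gripper's body (76 mm by 85 mm) begins 54 mm behind the grasp point. The pads swing forward as they close: fully open they stand 13 mm farther back than shut.
Start: joints at [1.47, 0.04, 0.085, 0, -1.615, -0.334], TCP at [0.253, 0.544, 0.253] pointing down, gripper open.
Joint ranges: [-2.56, 2.56], [-1.29, 2.01], [-1.08, 1.49], [-3.29, 1.98], [-2.81, -0.18], [-2.99, 2.99]. Speed limits (rad/s): [2.57, 2.57, 3.01, 3.14, 3.14, 3.14].

INTERFACE

Orientations are given as a unit quaternion [x, y, z, w].
In Python, from workcell import arm gives the robot as it stands.
- The arm moves only by the tool apply_moves, never from a script. Its argument "rows" is a list of rows, each an object with "linear": the shift along the tool's x, y, z in m, a list of three; "rot": the turn, a rotation vector about the tool's x, y, z in degrees, a list of three; "jaw": the finger opening in m, from 0 to 0.0854. A call has 1 to 12 rows; each row shifts and turns the commanded pose from where the row before left it, along the tool's axes as they then stand; what a row does not reach is not made up. A row lasts 1/10 s, in which the tool goes at most 50 mm and 8.59 degrees, less where a joint would pass 70% of its speed; a pose out of reach is approached as far as the arm can. A call with a gripper value outside its range is refused whole. The fingers move at their own pace and stop on an object; the grip force is fixed at half the most. Time passes only in rows, so rows that do not move let the fingers close. It gives the time, the measured TCP pose, the force and the opening at its end, in the units of the state.
- arm.observe(): the state, without advancing time (a new reading comes with each control period).
- arm.camera(name): name is "scene" or "top"; returns (picture, depth): 420x560x3 uint8, red, green, blue; 420x560 float32, m along the optical axis (not along the pixel's ray), 0 where there is no reading.
- arm.camera_params(name): a dict with "mtx" (3x3 intrinsics, pixels), "camera_from_world" (4x4, takes a point from world to camera coordinates). Camera axes: x right, y down, z forward; pixel columns grow to the right and rows downward; lengths in m; the calibration is good to about 2 mm. A picture is of the moment at which its call begins. camera_params takes no time and is no camera call.
- arm.sign_off(): hands the job in, once; it reports no verdict.
Trained networks look in the newest picture that a camera, given by its name, has taken for a name from the list of things; names that differ only in an ending like _2 or _b are one class to them, and where a whole thing is asked for, a point or a joint stands for the part that bears it (a point fixed in the world has none). Each returns a list of dicts, best first, with "p" (0 to 1); they miss things now and then, are a little off and sometimes report something else, mostly with a low value. They report only what shows in the picture. A call takes as long as a camera call. They do not tell look-alikes from the thing itself.
- arm.look_for(camera, thing): "bbox" ([centre column, centre row, width, height] in pixels, round what is visible of it).
- arm.trace(camera, thing): "region" (420x560 bool, what is visible of it) and "bbox" ([centre column, centre row, width, height] in pixels, round what is visible of it).
The state is a dict: "time": time; "joints": joint angles; "joint_velocities": joint speeds; "tau": joint torques, N m; "tcp_pos": TCP position; "tcp_rot": TCP orientation; "contact_force": force on the tool from outside, world axes, zero at the start; "moment": the same for the moment, N m; "gripper_width": finger opening in m.
Only numpy, scipy, OpenCV 4.12 (cv2) and the standard library are available. Lean on these libraries where they do the work, as an engineer would, in place of code of your own. Each camera call takes 0.05 s, during which the arm holds its last target.

TASK

Serve the blue sweets: with the fingertips push the blue dispenser's catch dish straight in until it is fully home against its stop, then press the blue paddle right down and keep it down until all three blue sweets have rolled into the dish, and let the paddle come back up. Nothing is to be picked up: do not lift or tip the dish and do not touch the sweets with the fingers. Leave the orange dispenser with its dish and sweets, and everything else on the table, as they are.

Things in the scene. Friction and masses are not known exactly. Their poses are not given: they have to be found in the camera images.
- blue_dispenser: fixed wooden sweet dispenser with blue paddle. Origin on the table under it; x level, pointing away from its mouth (the mouth faces the robot's right), z up. Clear-sided chute sloping down to an open lip at x = -60 mm, 65 mm high. In front lie two runners for the dish (x = -190 to -15 mm, 14 mm high, 108 mm apart inside). Tallest part: loading mouth at the rear, about 165 mm high
- blue_dish: white open catch dish of the blue dispenser, 180 (x) x 100 (y) x 45 mm high, walls 4 mm, 0.2 to 0.35 kg. It slides on the table between the runners and starts 45 to 70 mm short of home, on the -x side. Origin at the centre of its underside; axes as the dispenser's. It is pushed at its flat front face (x = -90 mm); sliding it takes 1 to 4 N
- blue_stop (a point): foot of the blue dispenser's stop, a wooden panel 58 mm high under the chute, at x = -30 mm, y = 0 of the dispenser. Fully home, the dish's back wall touches it: the dish's origin is then 90 mm and its front face 180 mm from this point towards the dispenser's -x, the front face 20 mm clear of the runner ends
- blue_lever (a joint): rocking lever of the blue dispenser, in rad: 0 = at rest, paddle up, gate shut (sprung back to this when let go); grows as the paddle is pressed, up to its stop at 0.36, gate fully up. Sweets pass under the gate from about 0.30. Pressing the paddle's middle takes about 2 N at first, 6 N at the stop. Pins at x = -25 mm of the dispenser, 92 mm high
- blue_paddle (a point): middle of the top of the blue paddle, a slab 56 mm (dispenser's x) x 68 mm x 6 mm over the dish, at x = -122 mm of the dispenser, 137 mm above the table at rest. Its outer (-x) edge is tipped up 0.18 rad at rest, down 0.18 rad when pressed. Over the full press this point goes down 37 mm and 10 mm towards the dispenser's -x
- blue_sweet0: round hard blue sweet, a ball 30 mm across, 21 g, origin at its centre; waiting in line in the blue chute behind the shut gate (number 0, counted from the gate). Once the gate is up and kept up, all three roll out within about 1 s
- blue_sweet1: round hard blue sweet, a ball 30 mm across, 21 g, origin at its centre; waiting in line in the blue chute behind the shut gate (number 1, counted from the gate). Once the gate is up and kept up, all three roll out within about 1 s
- blue_sweet2: round hard blue sweet, a ball 30 mm across, 21 g, origin at its centre; waiting in line in the blue chute behind the shut gate (number 2, counted from the gate). Once the gate is up and kept up, all three roll out within about 1 s
- orange_dispenser: fixed wooden sweet dispenser with orange paddle. Origin on the table under it; x level, pointing away from its mouth (the mouth faces the robot's right), z up. Clear-sided chute sloping down to an open lip at x = -60 mm, 65 mm high. In front lie two runners for the dish (x = -190 to -15 mm, 14 mm high, 108 mm apart inside). Tallest part: loading mouth at the rear, about 165 mm high
- orange_dish: white open catch dish of the orange dispenser, 180 (x) x 100 (y) x 45 mm high, walls 4 mm, 0.2 to 0.35 kg. It slides on the table between the runners and starts 45 to 70 mm short of home, on the -x side. Origin at the centre of its underside; axes as the dispenser's. It is pushed at its flat front face (x = -90 mm); sliding it takes 1 to 4 N
- orange_stop (a point): foot of the orange dispenser's stop, a wooden panel 58 mm high under the chute, at x = -30 mm, y = 0 of the dispenser. Fully home, the dish's back wall touches it: the dish's origin is then 90 mm and its front face 180 mm from this point towards the dispenser's -x, the front face 20 mm clear of the runner ends
- orange_lever (a joint): rocking lever of the orange dispenser, in rad: 0 = at rest, paddle up, gate shut (sprung back to this when let go); grows as the paddle is pressed, up to its stop at 0.36, gate fully up. Sweets pass under the gate from about 0.30. Pressing the paddle's middle takes about 2 N at first, 6 N at the stop. Pins at x = -25 mm of the dispenser, 92 mm high
- orange_paddle (a point): middle of the top of the orange paddle, a slab 56 mm (dispenser's x) x 68 mm x 6 mm over the dish, at x = -122 mm of the dispenser, 137 mm above the table at rest. Its outer (-x) edge is tipped up 0.18 rad at rest, down 0.18 rad when pressed. Over the full press this point goes down 37 mm and 10 mm towards the dispenser's -x
- orange_sweet0: round hard orange sweet, a ball 30 mm across, 21 g, origin at its centre; waiting in line in the orange chute behind the shut gate (number 0, counted from the gate). Once the gate is up and kept up, all three roll out within about 1 s
- orange_sweet1: round hard orange sweet, a ball 30 mm across, 21 g, origin at its centre; waiting in line in the orange chute behind the shut gate (number 1, counted from the gate). Once the gate is up and kept up, all three roll out within about 1 s
- orange_sweet2: round hard orange sweet, a ball 30 mm across, 21 g, origin at its centre; waiting in line in the orange chute behind the shut gate (number 2, counted from the gate). Once the gate is up and kept up, all three roll out within about 1 s
- cupcake: small cupcake, teal case and cream top, 68 mm across, 69 mm high, origin at the centre of its underside; a bystander to the left, behind the dispensers' rear ends
- favour_box: white gable-topped favour box with a teal band, 57 x 57 x 105 mm high, origin at the centre of its underside; a bystander to the right, beyond the dishes
- party_cup: coral paper cup, 74 mm across the rim, 90 mm high, origin at the centre of its underside; a bystander to the left
- toy_drum: red toy drum with white rims, 76 mm across, 48 mm high, origin at the centre of its underside; a bystander to the right, beyond the dishes
- cupcake_pink: small cupcake, dark blue case and pink top, 68 mm across, 69 mm high, origin at the centre of its underside; a bystander to the right, beyond the dishes
There are look-alikes about, which are no part of the job. Leave any green look-alike of the blue_dish alone.

How it is judged:
On the way, in this order (a step that is already met when the one before it is completed fails the run):
1. the blue catch dish is pushed home (x of blue_dish in the frame of blue_dispenser between -0.126 and -0.11 m and y of blue_dish in the frame of blue_dispenser between -0.012 and 0.012 m), for 0.2 s.
2. the blue paddle is pressed down and the gate is up (all of step 1 and value of joint blue_lever above 0.28 rad), for 0.3 s.
At the end, for the whole second after the job is handed in: The blue dish is flat and home (within 6 mm) with all three blue sweets at rest in it; the blue paddle is back up (0.04 rad); the orange paddle is up, its dish within 15 mm and sweets within 30 mm of their starts; the five bystanders upright, within 25 mm of theirs (all of step 1 and value of joint each of blue_lever, orange_lever below 0.04 rad and height (world z) of blue_dish below 0.006 m and angle between blue_dish's own z axis and vertical below 0.06 rad and linear speed of blue_dish below 0.02 m/s and x of blue_sweet0 in the frame of blue_dish between -0.09 and 0.09 m and y of blue_sweet0 in the frame of blue_dish between -0.05 and 0.05 m and z of each of blue_sweet0, blue_sweet1, blue_sweet2 in the frame of blue_dish below 0.04 m and linear speed of each of blue_sweet0, blue_sweet1, blue_sweet2 below 0.08 m/s and x of blue_sweet1 in the frame of blue_dish between -0.09 and 0.09 m and y of blue_sweet1 in the frame of blue_dish between -0.05 and 0.05 m and x of blue_sweet2 in the frame of blue_dish between -0.09 and 0.09 m and y of blue_sweet2 in the frame of blue_dish between -0.05 and 0.05 m and distance of orange_dish from where it was at the start of the episode below 0.015 m and distance of each of orange_sweet0, orange_sweet1, orange_sweet2 from where it was at the start of the episode below 0.03 m and distance of each of cupcake, favour_box, party_cup, toy_drum, cupcake_pink from where it was at the start of the episode below 0.025 m and angle between each of cupcake, favour_box, party_cup, toy_drum, cupcake_pink's own z axis and vertical below 0.2 rad); the robot touches nothing.
It fails at once if the blue dish is lifted or tipped (height (world z) of blue_dish above 0.015 m or angle between blue_dish's own z axis and vertical above 0.2 rad).
It fails at once if the blue gate is opened while the blue dish is not home (value of joint blue_lever above 0.15 rad and not (x of blue_dish in the frame of blue_dispenser between -0.126 and -0.11 m and y of blue_dish in the frame of blue_dispenser between -0.012 and 0.012 m)).
It fails at once if a blue sweet is touched by the robot's fingers (contact force between the fingers and blue_sweet0 above 0.5 N or contact force between the fingers and blue_sweet1 above 0.5 N or contact force between the fingers and blue_sweet2 above 0.5 N).
It fails at once if the orange dispenser is worked: its paddle pressed, its dish moved or its sweets touched (value of joint orange_lever above 0.1 rad or distance of orange_dish from where it was at the start of the episode above 0.015 m or distance of any of orange_sweet0, orange_sweet1, orange_sweet2 from where it was at the start of the episode above 0.03 m).
It fails at once if another thing on the table is shoved, tipped or lifted (distance of any of cupcake, favour_box, party_cup, toy_drum, cupcake_pink from where it was at the start of the episode above 0.025 m or angle between any of cupcake, favour_box, party_cup, toy_drum, cupcake_pink's own z axis and vertical above 0.25 rad).
It also fails if it takes over 56 s, if anything falls off the work surface, if the arm or the gripper's body presses on something with over 40 N, if the wrist force passes 120 N, or if a joint passes its speed limit or range.

## Working session

There is one attempt and no reset: what is moved stays moved. The work goes in short steps, Python scripts to look and compute and a tool call to move; the robot and the scene stay as the last step left them, time stands still between calls to the robot, and variables do not carry over. Pictures are saved under pics/ and viewed, and the job is handed in when it is done.

Besides the shell and the picture viewer there is one more tool, called after "Emit:" as name([rows], argument=value, ...), one row to a line, values as JSON. apply_moves: Moves the arm, as the interface text tells. Its arguments: {"type":"object","properties":{"rows":{"type":"array"}},"required":["rows"]}

```bash
mkdir -p pics; ls; python3 - <<'E'
from workcell import arm
import cv2,numpy as np
for n in("scene","top"):
    p,d=arm.camera(n); cv2.imwrite(f"pics/{n}0.png",cv2.cvtColor(p,cv2.COLOR_RGB2BGR)); np.save(f"{n}_d0.npy",d)
    c=arm.camera_params(n);print(np.round(c["mtx"],1).tolist(),np.round(c["camera_from_world"],3).tolist())
s=arm.observe();print(s)
E
```

```text
pics
[[446.4, 0.0, 282.2], [0.0, 446.4, 207.6], [0.0, 0.0, 1.0]] [[-0.462, 0.887, 0.0, 0.207], [0.64, 0.333, -0.692, -0.223], [-0.614, -0.32, -0.721, 1.623], [0.0, 0.0, 0.0, 1.0]]
[[481.4, 0.0, 279.2], [0.0, 481.4, 214.7], [0.0, 0.0, 1.0]] [[-0.021, -1.0, -0.01, 0.0], [-0.996, 0.021, -0.088, 0.454], [0.088, 0.009, -0.996, 1.265], [0.0, 0.0, 0.0, 1.0]]
{'time': 0.1, 'joints': array([ 1.46971091e+00,  4.07209576e-02,  8.38935893e-02, -4.23768989e-04,
       -1.61548178e+00, -3.33670056e-01]), 'joint_velocities': array([ 0.00079308, -0.0018975 ,  0.00169187,  0.00159128, -0.00117143,
        0.00071931]), 'tau': array([-6.02756758e-03, -3.69344366e+01,  3.48280299e+01,  6.95184052e+00,
       -4.58191673e-03,  3.27738285e-06]), 'tcp_pos': array([0.25254549, 0.54396988, 0.25238369]), 'tcp_rot': array([ 9.76468055e-01, -2.15660662e-01, -1.22483771e-04,  7.75862410e-04]), 'contact_force': array([ 0.35572492,  0.55004179, -0.81712265]), 'moment': array([-0.02076396, -0.00041069, -0.01025662]), 'gripper_width': 0.08529327107360726}
```

View pics/scene0.png

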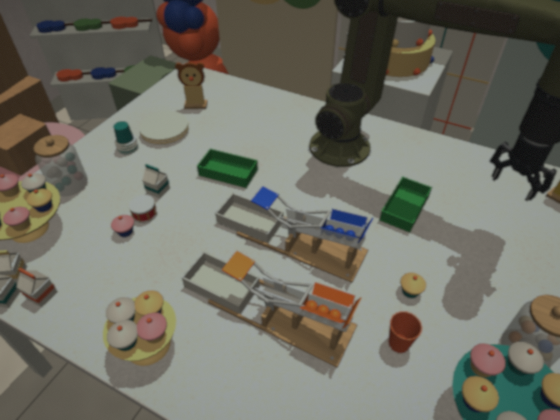

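View pics/top0.png

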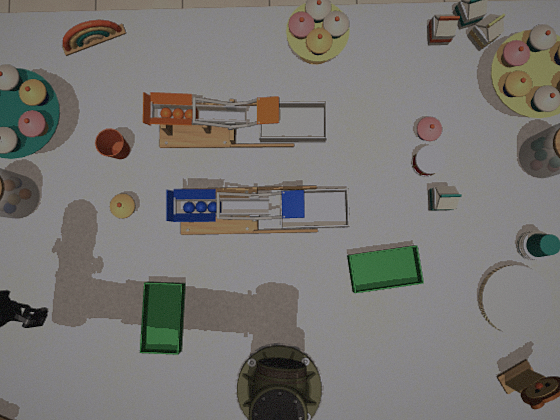

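The blue dispenser is at top-view pixels (165-350, 185-235). Its white dish shows at (280-348, 187-228). The two green dishes at (163,317) and (385,268) are look-alikes and will be left alone. Next I'll enlarge this area and measure it.

```bash
cat > h.py <<'E'
from workcell import arm
import numpy as np,cv2
def ray(cam,u,v,z):
    c=arm.camera_params(cam);K=c["mtx"];T=c["camera_from_world"];R=T[:3,:3];t=T[:3,3]
    o=-R.T@t; d=R.T@np.linalg.inv(K)@np.array([u,v,1.]); return o+d*(z-o[2])/d[2]
def cloud(cam,d):
    c=arm.camera_params(cam);K=c["mtx"];T=c["camera_from_world"];R=T[:3,:3];t=T[:3,3]
    v,u=np.mgrid[0:d.shape[0],0:d.shape[1]]
    P=np.stack([(u-K[0,2])*d/K[0,0],(v-K[1,2])*d/K[1,1],d],-1)
    return (P-t)@R
def proj(cam,p):
    c=arm.camera_params(cam);q=c["camera_from_world"]@np.append(p,1);q=c["mtx"]@q[:3];return q[:2]/q[2]
E
python3 - <<'E'
from h import *
for n,(x0,y0,x1,y1) in {"top":(155,170,365,245),"scene":(200,170,390,280)}.items():
    p=cv2.imread(f"pics/{n}0.png")
    k=3.8 if n=="top" else 4
    cv2.imwrite(f"pics/{n}crop.png",cv2.resize(p[y0:y1,x0:x1],None,fx=k,fy=k,interpolation=cv2.INTER_CUBIC))
for cam in("top","scene"):
  for t in("blue_dish","blue_paddle","blue_dispenser"):
    for r in arm.trace(cam,t)[:3]:
        print(cam,t,round(r["p"],2),np.round(r["bbox"]))
        d=np.load(f"{cam}_d0.npy");P=cloud(cam,d)[r["region"]&(d>0)]
        print("  ",np.round(np.percentile(P,[2,50,98],axis=0),3).tolist())
        np.save(f"r_{cam}_{t}.npy",r["region"]) if r["p"]>.5 else 0
E
```

```text
top blue_dish 0.79 [163. 318.  46.  72.]
   [[0.104, 0.248, -0.001], [0.187, 0.306, 0.005], [0.28, 0.352, 0.047]]
top blue_dish 0.62 [315. 210.  67.  38.]
   [[0.419, -0.189, -0.001], [0.464, -0.128, 0.005], [0.516, -0.027, 0.048]]
top blue_dish 0.58 [386. 270.  82.  55.]
   [[0.252, -0.373, -0.002], [0.304, -0.287, 0.005], [0.358, -0.193, 0.047]]
top blue_paddle 0.98 [258. 206.  84.  28.]
   [[0.438, -0.069, 0.096], [0.471, -0.032, 0.137], [0.503, 0.14, 0.145]]
top blue_dispenser 0.91 [242. 210. 150.  50.]
   [[0.409, -0.069, 0.005], [0.465, 0.11, 0.096], [0.531, 0.252, 0.159]]
scene blue_dish 0.9 [249. 218.  69.  49.]
   [[0.419, -0.188, -0.002], [0.462, -0.108, 0.01], [0.52, -0.01, 0.044]]
scene blue_dish 0.82 [227. 166.  64.  37.]
   [[0.251, -0.371, -0.003], [0.297, -0.285, 0.015], [0.364, -0.188, 0.044]]
scene blue_dish 0.67 [408. 202.  54.  58.]
   [[0.102, 0.252, -0.002], [0.183, 0.3, 0.006], [0.284, 0.352, 0.045]]
scene blue_paddle 0.67 [292. 208.  77.  41.]
   [[0.44, -0.067, 0.098], [0.477, -0.023, 0.133], [0.504, 0.142, 0.142]]
scene blue_paddle 0.39 [268. 277.  88.  55.]
   [[0.669, -0.011, 0.01], [0.708, 0.039, 0.132], [0.74, 0.199, 0.142]]
scene blue_dispenser 0.85 [303. 235. 137.  93.]
   [[0.427, -0.06, 0.001], [0.488, 0.142, 0.071], [0.533, 0.254, 0.152]]
scene blue_dispenser 0.64 [251. 218.  67.  48.]
   [[0.419, -0.188, -0.002], [0.463, -0.107, 0.009], [0.52, -0.01, 0.045]]
```

View pics/topcrop.png

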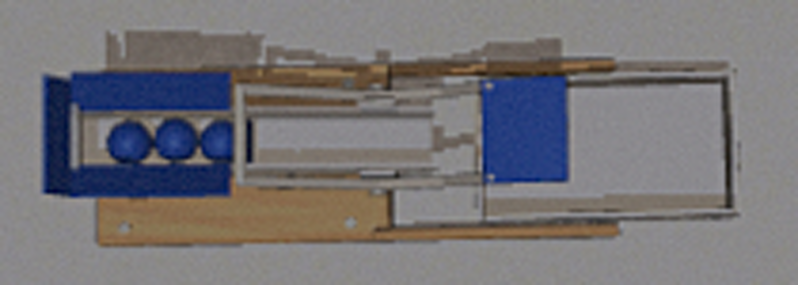

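View pics/scenecrop.png

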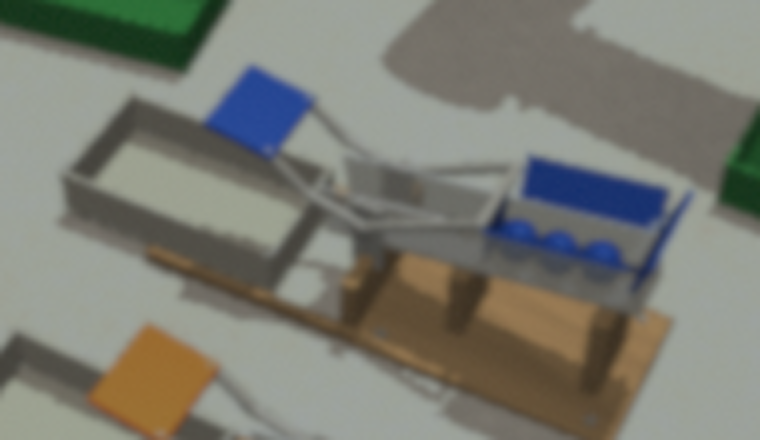

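The crops confirm it: the white dish sits between the blue dispenser's runners, with the blue paddle above it and the three blue sweets behind the gate. Now the axis, paddle centre and dish front.

```bash
python3 - <<'E'
from h import *
for n in("top","scene"):
    p=cv2.imread(f"pics/{n}0.png");h=cv2.cvtColor(p,cv2.COLOR_BGR2HSV)
    d=np.load(f"{n}_d0.npy");P=cloud(n,d)
    pad=(h[...,0]>105)&(h[...,0]<130)&(h[...,1]>120)&(P[...,1]<0.02)&(P[...,1]>-.12)&(P[...,0]>.4)&(P[...,0]<.55)&(P[...,2]>.11)
    Q=P[pad];(c,s,a)=cv2.minAreaRect(Q[:,:2].astype(np.float32))
    print(n,"paddle",len(Q),np.round(Q.mean(0),4),"rect",np.round(c,4),np.round(s,4),round(a,2))
    # wood runners
    wood=(h[...,0]>8)&(h[...,0]<24)&(h[...,1]>90)&(P[...,0]>.38)&(P[...,0]<.56)&(P[...,2]<.025)&(P[...,2]>.004)&(P[...,1]<0.03)&(P[...,1]>-.2)
    Q=P[wood];
    for m in(Q[:,0]<.47,Q[:,0]>.47):
        q=Q[m]
        if len(q)<15: continue
        vx,vy,x0,y0=cv2.fitLine(q[:,:2].astype(np.float32),cv2.DIST_HUBER,0,.01,.01).ravel()
        print(" runner",len(q),"x at y=-.07",round(x0+vx/vy*(-.07-y0),4),"dx/dy",round(vx/vy,4),"ymin",round(q[:,1].min(),4),"z",q[:,2].mean().round(4))
    # dish rim
    rim=(P[...,2]>.032)&(P[...,2]<.055)&(P[...,1]<-.07)&(P[...,1]>-.25)&(P[...,0]>.39)&(P[...,0]<.55)
    Q=P[rim];(c,s,a)=cv2.minAreaRect(Q[:,:2].astype(np.float32))
    print(" rim",len(Q),np.round(c,4),np.round(s,4),round(a,2),np.round(np.percentile(Q,[1,99],axis=0),4).tolist())
    f=Q[Q[:,1]<np.percentile(Q[:,1],1)+.012]
    vx,vy,x0,y0=cv2.fitLine(f[:,:2].astype(np.float32),cv2.DIST_HUBER,0,.01,.01).ravel();print(" front slope dy/dx",vy/vx,x0,y0)
# blue sweets in top
p=cv2.imread("pics/top0.png")
for uv in[(188.5,207.3),(201.2,206.7)]: print(ray("top",*uv,.12))
for uv in[(484,75),(568,77),(568,182),(487,182)]: print("padcorner",np.round(ray("top",155+uv[0]/3.8,170+uv[1]/3.8,.14),4))
for uv in[(612,65),(616,230)]: print("runner end",np.round(ray("top",155+uv[0]/3.8,170+uv[1]/3.8,.014),4))
for uv in[(729,72),(735,215)]: print("dish corner",np.round(ray("top",155+uv[0]/3.8,170+uv[1]/3.8,.045),4))
E
```

```text
top paddle 598 [ 0.4696 -0.0437  0.1375] rect [ 0.4703 -0.0431] [0.051  0.0671] 88.67
 runner 161 x at y=-.07 0.4119 dx/dy -0.0124 ymin -0.1881 z 0.0135
 runner 156 x at y=-.07 0.5273 dx/dy -0.005 ymin -0.1101 z 0.0128
 rim 261 [ 0.4684 -0.1317] [0.1005 0.1215] 0.1 [[0.4183, -0.1919, 0.0333], [0.5186, -0.0726, 0.0495]]
 front slope dy/dx 0.0044567822 0.4681404 -0.18861085
scene paddle 314 [ 0.4735 -0.0427  0.135 ] rect [ 0.4714 -0.0428] [0.0665 0.0511] 1.73
 runner 102 x at y=-.07 0.5311 dx/dy 0.0165 ymin -0.1059 z 0.01
 rim 245 [ 0.4692 -0.1318] [0.1057 0.1199] 0.9 [[0.4171, -0.1902, 0.0321], [0.5206, -0.0736, 0.0454]]
 front slope dy/dx 0.0072366614 0.48677495 -0.18643643
[0.46818626 0.21333162 0.12      ]
[0.46899302 0.18191728 0.12      ]
padcorner [ 0.504  -0.0193  0.14  ]
padcorner [ 0.5015 -0.073   0.14  ]
padcorner [ 0.4342 -0.0713  0.14  ]
padcorner [ 0.4353 -0.0198  0.14  ]
runner end [ 0.5269 -0.1101  0.014 ]
runner end [ 0.4098 -0.1097  0.014 ]
dish corner [ 0.5157 -0.1885  0.045 ]
dish corner [ 0.4167 -0.1894  0.045 ]
```

Measurements agree with each other. The dispenser x axis is world +y to within about 0.5°, with its origin at about (0.4695, 0.080). The dish front is at y≈-0.190, against home at y≈-0.130, so the push is 60 mm, which is inside the given 45–70 mm. The paddle centre is at (0.470, -0.043, 0.137), which also fits. I'll shut the jaws and turn the tool so its x points along world -y.

Emit:
apply_moves([
  {"linear": [0,0,-0.02],"rot": [0,0,8.1],"jaw": 0},
  {"linear": [0,0,-0.02],"rot": [0,0,8.1],"jaw": 0},
  {"linear": [0,0,-0.01],"rot": [0,0,8.1],"jaw": 0},
  {"linear": [0,0,0],"rot": [0,0,8.1],"jaw": 0},
  {"linear": [0,0,0],"rot": [0,0,8.1],"jaw": 0},
  {"linear": [0,0,0],"rot": [0,0,8.1],"jaw": 0},
  {"linear": [0,0,0],"rot": [0,0,8.1],"jaw": 0},
  {"linear": [0,0,0],"rot": [0,0,8.1],"jaw": 0},
  {"linear": [0,0,0],"rot": [0,0,0],"jaw": 0},
])

```text
time: 1.3
tcp_pos: [0.2527, 0.5441, 0.3033]
tcp_rot: [0.708, -0.706, 0.0, 0.0]
contact_force: [-0.2, -0.7, -0.1]
gripper_width: -0.0
```

```bash
python3 - <<'E'
from h import *
for n in("cupcake","favour_box","party_cup","toy_drum","cupcake_pink"):
    r=arm.trace("top",n)
    if r:
        d=np.load("top_d0.npy");P=cloud("top",d)[r[0]["region"]&(d>0)];print(n,round(r[0]["p"],2),np.round(np.percentile(P,[3,97],axis=0),3).tolist())
E
```

```text
cupcake 0.73 [[0.457, 0.375, 0.04], [0.512, 0.43, 0.063]]
favour_box 0.61 [[0.655, -0.137, -0.0], [0.753, 0.03, 0.046]]
party_cup 0.92 [[0.613, 0.39, 0.002], [0.677, 0.456, 0.092]]
cupcake_pink 0.64 [[0.645, -0.444, 0.001], [0.704, -0.384, 0.065]]
```

Emit:
apply_moves([
  {"linear": [0.043,-0.018,0],"rot": [0,0,0],"jaw": 0},
  {"linear": [0.043,-0.018,0],"rot": [0,0,0],"jaw": 0},
  {"linear": [0.043,-0.018,0],"rot": [0,0,0],"jaw": 0},
  {"linear": [0.043,-0.018,0],"rot": [0,0,0],"jaw": 0},
  {"linear": [0.043,-0.018,0],"rot": [0,0,0],"jaw": 0},
  {"linear": [0.043,-0.018,0],"rot": [0,0,0],"jaw": 0},
  {"linear": [0.043,-0.018,0],"rot": [0,0,0],"jaw": 0},
  {"linear": [0.043,-0.018,0],"rot": [0,0,0],"jaw": 0},
  {"linear": [0.043,-0.018,0],"rot": [0,0,0],"jaw": 0},
  {"linear": [0.043,-0.018,0],"rot": [0,0,0],"jaw": 0},
  {"linear": [0.043,-0.018,0],"rot": [0,0,0],"jaw": 0},
  {"linear": [0.043,-0.018,0],"rot": [0,0,0],"jaw": 0},
])

```text
time: 2.75
tcp_pos: [0.4716, 0.0273, 0.3038]
tcp_rot: [0.71, -0.705, 0.0, -0.001]
contact_force: [1.1, 0.3, -0.5]
gripper_width: -0.0
```

Emit:
apply_moves([
  {"linear": [0.037,0,0],"rot": [0,0,0],"jaw": 0},
  {"linear": [0.037,0,0],"rot": [0,0,0],"jaw": 0},
  {"linear": [0.037,0,0],"rot": [0,0,0],"jaw": 0},
  {"linear": [0.037,0,0],"rot": [0,0,0],"jaw": 0},
  {"linear": [0.037,0,0],"rot": [0,0,0],"jaw": 0},
  {"linear": [0.037,0,0],"rot": [0,0,0],"jaw": 0},
  {"linear": [0.037,0,0],"rot": [0,0,0],"jaw": 0},
  {"linear": [0,0,0.03],"rot": [0,0,0],"jaw": 0},
  {"linear": [0,0,0.03],"rot": [0,0,0],"jaw": 0},
  {"linear": [0,0,0.03],"rot": [0,0,0],"jaw": 0},
  {"linear": [0,0,0.03],"rot": [0,0,0],"jaw": 0},
  {"linear": [0,0,0],"rot": [0,0,0],"jaw": 0},
])

```text
time: 3.95
tcp_pos: [0.4706, -0.229, 0.1787]
tcp_rot: [0.709, -0.705, -0.003, 0.002]
contact_force: [-0.4, -0.3, -0.7]
gripper_width: 0.0003
```

```bash
python3 - <<'E'
from h import *
for n in("scene","top"):
    p,d=arm.camera(n); cv2.imwrite(f"pics/{n}1.png",cv2.cvtColor(p,cv2.COLOR_RGB2BGR))
    P=cloud(n,d);m=(d>0)&(abs(P[...,0]-.47)<.06)&(P[...,1]<-.19)&(P[...,1]>-.30)&(P[...,2]>.06)&(P[...,2]<.32)
    Q=P[m]
    for z in np.arange(.1,.32,.02):
        q=Q[abs(Q[:,2]-z)<.01]
        if len(q)>3: print(n,round(z,2),len(q),q[:,:2].min(0).round(3),q[:,:2].max(0).round(3))
    print(Q[:,2].min())
print(arm.observe()["tcp_pos"])
E
```

```text
scene 0.16 29 [ 0.457 -0.235] [ 0.485 -0.215]
scene 0.18 47 [ 0.458 -0.233] [ 0.486 -0.214]
scene 0.2 70 [ 0.436 -0.237] [ 0.501 -0.213]
scene 0.22 122 [ 0.422 -0.243] [ 0.523 -0.209]
scene 0.24 165 [ 0.413 -0.24 ] [ 0.53  -0.208]
scene 0.26 139 [ 0.418 -0.239] [ 0.526 -0.206]
scene 0.28 84 [ 0.463 -0.248] [ 0.51 -0.19]
scene 0.3 163 [ 0.451 -0.252] [ 0.51 -0.19]
0.1537434684249201
top 0.22 24 [ 0.423 -0.228] [ 0.45  -0.216]
top 0.24 50 [ 0.41  -0.242] [ 0.437 -0.216]
top 0.26 93 [ 0.41  -0.242] [ 0.44  -0.217]
top 0.28 24 [ 0.431 -0.237] [ 0.437 -0.218]
top 0.3 27 [ 0.435 -0.222] [ 0.455 -0.195]
0.16363510818230123
[ 0.47261572 -0.23002555  0.18424109]
```

View pics/scene1.png

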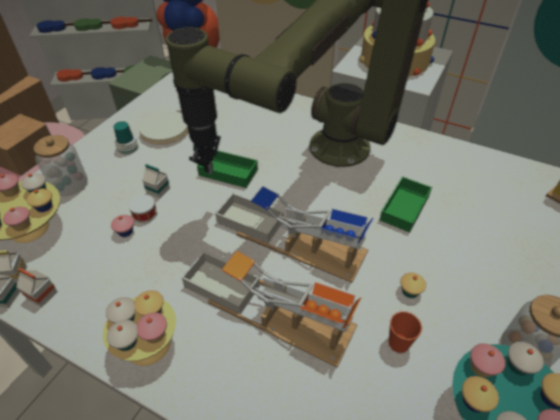

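The gripper stands shut at about (205,160), in front of the blue dish at (250,215), with its tips at z≈0.157. Everything nearby is clear, so I'll lower it.

Emit:
apply_moves([
  {"linear": [0,0.002,0.03],"rot": [0,0,0],"jaw": 0},
  {"linear": [0,0.001,0.03],"rot": [0,0,0],"jaw": 0},
  {"linear": [0,0,0.03],"rot": [0,0,0],"jaw": 0},
  {"linear": [0,0,0.03],"rot": [0,0,0],"jaw": 0},
  {"linear": [0,0,0.016],"rot": [0,0,0],"jaw": 0},
  {"linear": [0,0,0],"rot": [0,0,0],"jaw": 0},
  {"linear": [0,0,0],"rot": [0,0,0],"jaw": 0},
])

```text
time: 4.75
tcp_pos: [0.471, -0.2302, 0.0498]
tcp_rot: [0.709, -0.705, 0.001, -0.0]
contact_force: [0.2, -0.1, 0.7]
gripper_width: -0.0001
```

Emit:
apply_moves([
  {"linear": [-0.009,0,0],"rot": [0,0,0],"jaw": 0},
  {"linear": [-0.009,0,0],"rot": [0,0,0],"jaw": 0},
  {"linear": [-0.005,0,0],"rot": [0,0,0],"jaw": 0},
  {"linear": [-0.005,0,0],"rot": [0,0,0],"jaw": 0},
  {"linear": [-0.005,0,0],"rot": [0,0,0],"jaw": 0},
  {"linear": [-0.005,0,0],"rot": [0,0,0],"jaw": 0},
  {"linear": [-0.005,0,0],"rot": [0,0,0],"jaw": 0},
  {"linear": [-0.005,0,0],"rot": [0,0,0],"jaw": 0},
  {"linear": [-0.005,0,0],"rot": [0,0,0],"jaw": 0},
  {"linear": [-0.005,0,0],"rot": [0,0,0],"jaw": 0},
])

```text
time: 5.75
tcp_pos: [0.4693, -0.1714, 0.0473]
tcp_rot: [0.709, -0.705, 0.0, 0.0]
contact_force: [0.2, -1.5, 1.6]
gripper_width: -0.0001
```

Emit:
apply_moves([
  {"linear": [-0.005,0,0],"rot": [0,0,0],"jaw": 0},
  {"linear": [-0.005,0,0],"rot": [0,0,0],"jaw": 0},
  {"linear": [-0.005,0,0],"rot": [0,0,0],"jaw": 0},
])

```text
time: 6.05
tcp_pos: [0.4692, -0.1564, 0.0473]
tcp_rot: [0.709, -0.705, 0.0, 0.0]
contact_force: [-0.6, -1.0, 0.3]
gripper_width: -0.0
```

Emit:
apply_moves([
  {"linear": [-0.004,0,0],"rot": [0,0,0],"jaw": 0},
  {"linear": [-0.004,0,0],"rot": [0,0,0],"jaw": 0},
])

```text
time: 6.25
tcp_pos: [0.4692, -0.1484, 0.0473]
tcp_rot: [0.709, -0.705, 0.0, 0.0]
contact_force: [1.2, -1.9, 0.9]
gripper_width: -0.0
```

```bash
python3 - <<'E'
from h import *
for n in("scene","top"):
    p,d=arm.camera(n); cv2.imwrite(f"pics/{n}2.png",cv2.cvtColor(p,cv2.COLOR_RGB2BGR))
    P=cloud(n,d)
    rim=(P[...,2]>.032)&(P[...,2]<.05)&(P[...,1]<-.07)&(P[...,1]>-.25)&(P[...,0]>.39)&(P[...,0]<.455)
    Q=P[rim];print(n,np.round(np.percentile(Q,[1,3,50,99],axis=0),4).tolist())
p=cv2.imread("pics/scene2.png");cv2.imwrite("pics/scene2c.png",cv2.resize(p[120:270,160:380],None,fx=3.6,fy=3.6,interpolation=cv2.INTER_CUBIC))
print(arm.observe()["contact_force"],arm.observe()["tcp_pos"])
E
```

```text
scene [[0.4174, -0.1391, 0.0325], [0.4198, -0.1358, 0.0328], [0.4287, -0.1312, 0.0399], [0.4539, -0.104, 0.0465]]
top [[0.4177, -0.1368, 0.0326], [0.4179, -0.1365, 0.0344], [0.4204, -0.114, 0.0444], [0.4458, -0.071, 0.0484]]
[ 0.59282331  0.76426022 -0.25866267] [ 0.46911693 -0.148104    0.04709516]
```

View pics/scene2c.png

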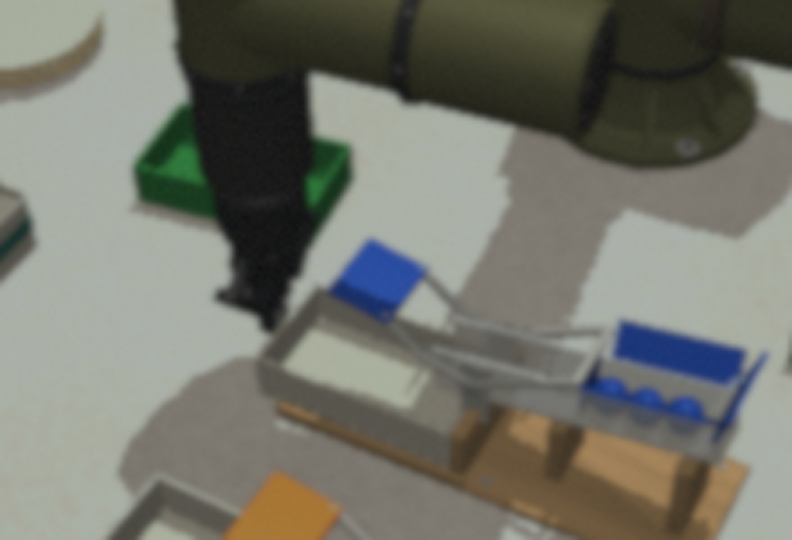

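The fingers at (270,310) are pushing the dish in squarely; its front is at y≈-0.137, with about 7 mm left. I'll go on in small steps until the stop shows in the force.

Emit:
apply_moves([
  {"linear": [-0.002,0,0],"rot": [0,0,0],"jaw": 0},
  {"linear": [-0.002,0,0],"rot": [0,0,0],"jaw": 0},
])

```text
time: 6.55
tcp_pos: [0.469, -0.1447, 0.0471]
tcp_rot: [0.709, -0.705, -0.0, 0.0]
contact_force: [0.3, -0.7, -1.2]
gripper_width: -0.0001
```

Emit:
apply_moves([
  {"linear": [-0.002,0,0],"rot": [0,0,0],"jaw": 0},
])

```text
time: 6.65
tcp_pos: [0.4686, -0.1434, 0.0472]
tcp_rot: [0.709, -0.705, -0.0, 0.001]
contact_force: [-2.5, -9.3, -0.2]
gripper_width: -0.0003
```

Emit:
apply_moves([
  {"linear": [-0.001,0,0],"rot": [0,0,0],"jaw": 0},
])

```text
time: 6.75
tcp_pos: [0.4682, -0.1432, 0.0472]
tcp_rot: [0.709, -0.705, 0.0, 0.002]
contact_force: [-2.1, -12.1, -0.8]
gripper_width: -0.0003
```

Emit:
apply_moves([
  {"linear": [-0.001,0,0],"rot": [0,0,0],"jaw": 0},
])

```text
time: 6.85
tcp_pos: [0.468, -0.1431, 0.0473]
tcp_rot: [0.709, -0.706, 0.001, 0.003]
contact_force: [-0.7, -15.9, -1.0]
gripper_width: -0.0001
```

The force jumped to 16 N and the tool stopped, so the dish is against its stop. I'll back off, lift and check.

Emit:
apply_moves([
  {"linear": [0.01,0,0],"rot": [0,0,0],"jaw": 0},
  {"linear": [0.02,0,0],"rot": [0,0,0],"jaw": 0},
  {"linear": [0.03,0,0],"rot": [0,0,0],"jaw": 0},
  {"linear": [0.01,0,-0.03],"rot": [0,0,0],"jaw": 0},
  {"linear": [0,0,-0.04],"rot": [0,0,0],"jaw": 0},
  {"linear": [0,0,-0.04],"rot": [0,0,0],"jaw": 0},
  {"linear": [0,0,-0.04],"rot": [0,0,0],"jaw": 0},
  {"linear": [0,0,0],"rot": [0,0,0],"jaw": 0},
  {"linear": [0,0,0],"rot": [0,0,0],"jaw": 0},
])

```text
time: 7.75
tcp_pos: [0.4701, -0.2106, 0.1982]
tcp_rot: [0.709, -0.705, 0.001, -0.001]
contact_force: [-0.2, -0.2, -2.1]
gripper_width: -0.0001
```

```bash
python3 - <<'E'
from h import *
for n in("scene","top"):
    p,d=arm.camera(n); cv2.imwrite(f"pics/{n}3.png",cv2.cvtColor(p,cv2.COLOR_RGB2BGR))
    P=cloud(n,d)
    rim=(P[...,2]>.032)&(P[...,2]<.05)&(P[...,1]<-.07)&(P[...,1]>-.25)&(P[...,0]>.39)&(P[...,0]<.54)
    Q=P[rim];print(n,np.round(np.percentile(Q,[1,3,50,99],axis=0),4).tolist())
p=cv2.imread("pics/top3.png");cv2.imwrite("pics/top3c.png",cv2.resize(p[160:250,155:365],None,fx=3.8,fy=3.8,interpolation=cv2.INTER_CUBIC))
print(arm.observe()["tcp_pos"],arm.observe()["tcp_rot"])
E
```

```text
scene [[0.419, -0.1312, 0.0329], [0.4196, -0.1304, 0.0331], [0.5028, -0.1254, 0.0394], [0.5185, -0.0703, 0.0451]]
top [[0.4171, -0.1321, 0.0329], [0.4173, -0.1318, 0.0341], [0.4235, -0.1282, 0.0437], [0.48, -0.0809, 0.0491]]
[ 0.46919497 -0.21051288  0.1960738 ] [ 7.08879798e-01 -7.05328767e-01 -8.59592860e-04  1.52486060e-04]
```

View pics/top3c.png

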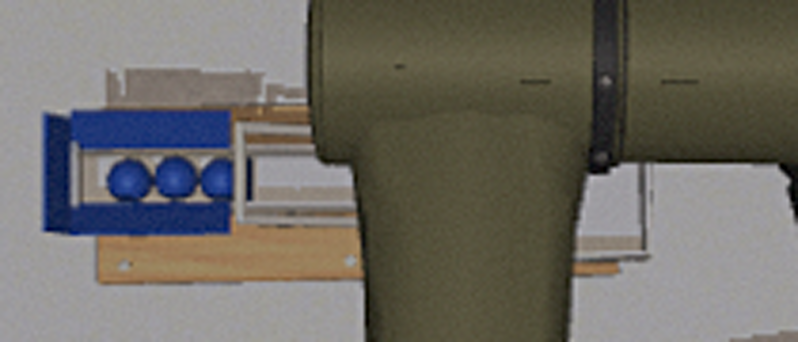

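Top and scene both put the dish's front at y≈-0.131, about 20 mm past the runner end at (620,270). So the dish is home and all three sweets are still waiting. Next I'll move over the paddle.

Emit:
apply_moves([
  {"linear": [-0.04,-0.001,0],"rot": [0,0,0],"jaw": 0},
  {"linear": [-0.04,0,0],"rot": [0,0,0],"jaw": 0},
  {"linear": [-0.04,0,0],"rot": [0,0,0],"jaw": 0},
  {"linear": [-0.04,0,0],"rot": [0,0,0],"jaw": 0},
  {"linear": [-0.006,0,0],"rot": [0,0,0],"jaw": 0},
  {"linear": [0,0,0],"rot": [0,0,0],"jaw": 0},
  {"linear": [0,0,0.01],"rot": [0,0,0],"jaw": 0},
  {"linear": [0,0,0.01],"rot": [0,0,0],"jaw": 0},
  {"linear": [0,0,0],"rot": [0,0,0],"jaw": 0},
])

```text
time: 8.75
tcp_pos: [0.4686, -0.0458, 0.1746]
tcp_rot: [0.708, -0.706, -0.001, 0.002]
contact_force: [-0.8, 0.3, -0.9]
gripper_width: 0.0002
```

```bash
python3 - <<'E'
from h import *
p,d=arm.camera("scene")
p=cv2.cvtColor(p,cv2.COLOR_RGB2BGR);cv2.imwrite("pics/scene4c.png",cv2.resize(p[120:270,200:400],None,fx=4,fy=4,interpolation=cv2.INTER_CUBIC))
print(arm.observe()["tcp_pos"])
E
```

```text
[ 0.46901822 -0.04574736  0.17575593]
```

View pics/scene4c.png

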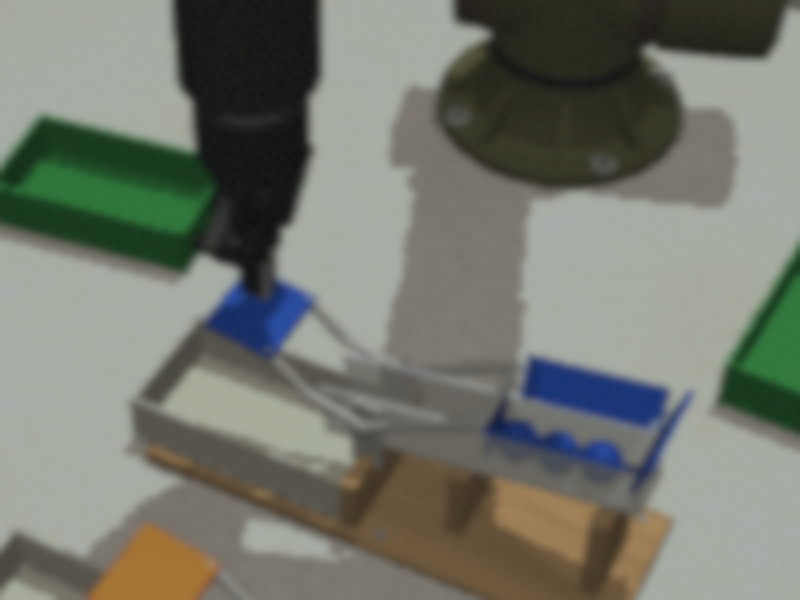

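The shut fingertips stand just above the middle of the blue paddle at (262,300), and the dish is home. Pressing now.

Emit:
apply_moves([
  {"linear": [0,0,0.006],"rot": [0,0,0],"jaw": 0},
  {"linear": [0,0,0.006],"rot": [0,0,0],"jaw": 0},
  {"linear": [0.001,0,0.006],"rot": [0,0,0],"jaw": 0},
  {"linear": [0.001,0,0.006],"rot": [0,0,0],"jaw": 0},
  {"linear": [0.001,0,0.006],"rot": [0,0,0],"jaw": 0},
])

```text
time: 9.3
tcp_pos: [0.4699, -0.0482, 0.1475]
tcp_rot: [0.709, -0.705, 0.001, -0.0]
contact_force: [0.5, -2.8, 3.7]
gripper_width: -0.0003
```

Emit:
apply_moves([
  {"linear": [0.002,0,0.006],"rot": [0,0,0],"jaw": 0},
  {"linear": [0.001,0,0.006],"rot": [0,0,0],"jaw": 0},
])

```text
time: 9.5
tcp_pos: [0.4699, -0.0512, 0.1354]
tcp_rot: [0.709, -0.705, 0.001, 0.0]
contact_force: [0.5, -3.8, 4.6]
gripper_width: 0.0
```

Emit:
apply_moves([
  {"linear": [0.001,0,0.004],"rot": [0,0,0],"jaw": 0},
  {"linear": [0,0,0.002],"rot": [0,0,0],"jaw": 0},
])

```text
time: 9.7
tcp_pos: [0.4699, -0.0523, 0.1293]
tcp_rot: [0.709, -0.705, 0.0, 0.0]
contact_force: [0.9, -4.6, 4.3]
gripper_width: -0.0002
```

Emit:
apply_moves([
  {"linear": [0.001,0,0.003],"rot": [0,0,0],"jaw": 0},
  {"linear": [0,0,0.002],"rot": [0,0,0],"jaw": 0},
])

```text
time: 9.9
tcp_pos: [0.4699, -0.0529, 0.1244]
tcp_rot: [0.709, -0.705, 0.0, -0.0]
contact_force: [-0.5, -2.9, 5.2]
gripper_width: 0.0001
```

Emit:
apply_moves([
  {"linear": [0,0,0.002],"rot": [0,0,0],"jaw": 0},
])

```text
time: 10.0
tcp_pos: [0.47, -0.0531, 0.1233]
tcp_rot: [0.709, -0.705, 0.001, -0.0]
contact_force: [-3.2, -2.2, 15.8]
gripper_width: 0.0002
```

Emit:
apply_moves([
  {"linear": [0,0,0.001],"rot": [0,0,0],"jaw": 0},
])

```text
time: 10.1
tcp_pos: [0.4701, -0.0531, 0.1232]
tcp_rot: [0.709, -0.705, 0.001, -0.0]
contact_force: [-5.6, -1.1, 15.8]
gripper_width: -0.0002
```

The paddle is at its stop: the force has risen to 16 N and the tip height matches a full press. I'll hold it there.

Emit:
apply_moves([
  {"linear": [0,0,0],"rot": [0,0,0],"jaw": 0},
  {"linear": [0,0,0],"rot": [0,0,0],"jaw": 0},
  {"linear": [0,0,0],"rot": [0,0,0],"jaw": 0},
  {"linear": [0,0,0],"rot": [0,0,0],"jaw": 0},
  {"linear": [0,0,0],"rot": [0,0,0],"jaw": 0},
  {"linear": [0,0,0],"rot": [0,0,0],"jaw": 0},
  {"linear": [0,0,0],"rot": [0,0,0],"jaw": 0},
  {"linear": [0,0,0],"rot": [0,0,0],"jaw": 0},
  {"linear": [0,0,0],"rot": [0,0,0],"jaw": 0},
  {"linear": [0,0,0],"rot": [0,0,0],"jaw": 0},
  {"linear": [0,0,0],"rot": [0,0,0],"jaw": 0},
  {"linear": [0,0,0],"rot": [0,0,0],"jaw": 0},
])

```text
time: 11.3
tcp_pos: [0.4701, -0.0531, 0.1234]
tcp_rot: [0.709, -0.705, 0.001, -0.0]
contact_force: [-4.8, -3.2, 13.2]
gripper_width: -0.0
```

Emit:
apply_moves([
  {"linear": [0,0,0],"rot": [0,0,0],"jaw": 0},
  {"linear": [0,0,0],"rot": [0,0,0],"jaw": 0},
  {"linear": [0,0,0],"rot": [0,0,0],"jaw": 0},
  {"linear": [0,0,0],"rot": [0,0,0],"jaw": 0},
  {"linear": [0,0,0],"rot": [0,0,0],"jaw": 0},
  {"linear": [0,0,0],"rot": [0,0,0],"jaw": 0},
  {"linear": [0,0,0],"rot": [0,0,0],"jaw": 0},
  {"linear": [0,0,0],"rot": [0,0,0],"jaw": 0},
])

```text
time: 12.1
tcp_pos: [0.4701, -0.0531, 0.1234]
tcp_rot: [0.709, -0.705, 0.001, -0.0]
contact_force: [-4.8, -1.9, 13.3]
gripper_width: 0.0002
```

```bash
python3 - <<'E'
from h import *
p,d=arm.camera("scene")
p=cv2.cvtColor(p,cv2.COLOR_RGB2BGR);cv2.imwrite("pics/scene5c.png",cv2.resize(p[120:270,200:400],None,fx=4,fy=4,interpolation=cv2.INTER_CUBIC))
E
```

```text
(no output)
```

View pics/scene5c.png

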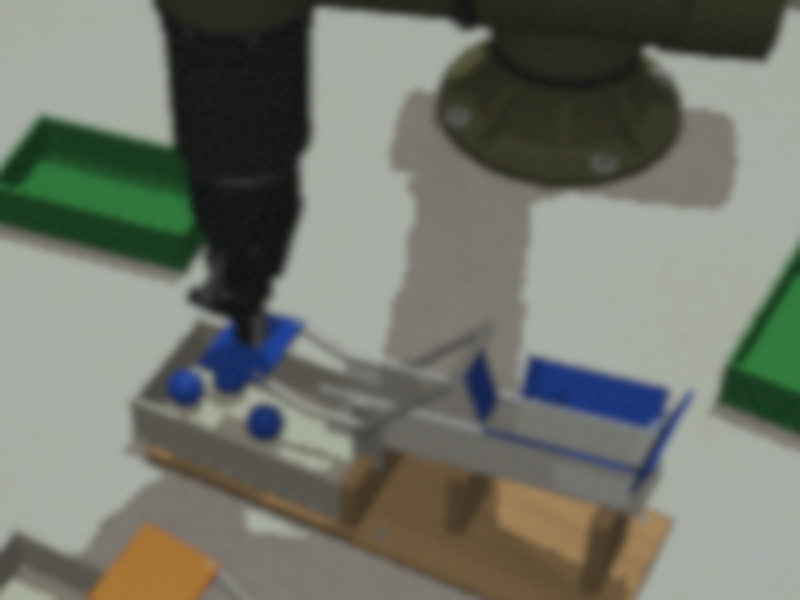

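The chute is empty, and the three blue sweets are in the dish at (187,386), (232,375) and (265,422). I'll let the paddle rise slowly.

Emit:
apply_moves([
  {"linear": [0,0,-0.005],"rot": [0,0,0],"jaw": 0},
  {"linear": [-0.001,0,-0.005],"rot": [0,0,0],"jaw": 0},
  {"linear": [-0.001,0,-0.005],"rot": [0,0,0],"jaw": 0},
  {"linear": [-0.001,0,-0.005],"rot": [0,0,0],"jaw": 0},
  {"linear": [-0.001,0,-0.005],"rot": [0,0,0],"jaw": 0},
  {"linear": [-0.001,0,-0.005],"rot": [0,0,0],"jaw": 0},
  {"linear": [0,0,-0.005],"rot": [0,0,0],"jaw": 0},
  {"linear": [0,0,-0.006],"rot": [0,0,0],"jaw": 0},
  {"linear": [0,0,-0.01],"rot": [0,0,0],"jaw": 0},
  {"linear": [0,0,-0.02],"rot": [0,0,0],"jaw": 0},
  {"linear": [0,0,-0.04],"rot": [0,0,0],"jaw": 0},
  {"linear": [0,0,-0.04],"rot": [0,0,0],"jaw": 0},
])

```text
time: 13.35
tcp_pos: [0.469, -0.048, 0.2733]
tcp_rot: [0.709, -0.705, -0.001, 0.001]
contact_force: [0.9, -0.5, -0.1]
gripper_width: 0.0001
```

Emit:
apply_moves([
  {"linear": [0.04,0,-0.01],"rot": [0,0,0],"jaw": 0},
  {"linear": [0.04,0,0],"rot": [0,0,0],"jaw": 0},
  {"linear": [0.04,0,0],"rot": [0,0,0],"jaw": 0},
  {"linear": [0.04,0,0],"rot": [0,0,0],"jaw": 0},
  {"linear": [0.04,0,0],"rot": [0,0,0],"jaw": 0},
  {"linear": [0.04,0,0],"rot": [0,0,0],"jaw": 0},
  {"linear": [0,0,0],"rot": [0,0,0],"jaw": 0},
  {"linear": [0,0,0],"rot": [0,0,0],"jaw": 0},
  {"linear": [0,0,0],"rot": [0,0,0],"jaw": 0},
  {"linear": [0,0,0],"rot": [0,0,0],"jaw": 0},
  {"linear": [0,0,0],"rot": [0,0,0],"jaw": 0},
])

```text
time: 14.45
tcp_pos: [0.4711, -0.2869, 0.2827]
tcp_rot: [0.709, -0.705, 0.0, -0.0]
contact_force: [-0.6, 0.3, -0.8]
gripper_width: 0.0
```

```bash
python3 - <<'E'
from h import *
for n in("scene","top"):
    p,d=arm.camera(n);b=cv2.cvtColor(p,cv2.COLOR_RGB2BGR);cv2.imwrite(f"pics/{n}6.png",b)
    P=cloud(n,d);h=cv2.cvtColor(b,cv2.COLOR_BGR2HSV)
    rim=(P[...,2]>.032)&(P[...,2]<.05)&(P[...,1]<-.09)&(P[...,1]>-.18)&(P[...,0]>.39)&(P[...,0]<.54)
    print(n,"rim",np.round(np.percentile(P[rim],[1,3,99],axis=0),4).tolist())
    m=(h[...,0]>105)&(h[...,0]<130)&(h[...,1]>120)&(P[...,1]<0.02)&(P[...,1]>-.13)&(P[...,0]>.4)&(P[...,0]<.55)
    a=P[m&(P[...,2]>.11)];print(" paddle",a.mean(0).round(4))
    if n=="scene":cv2.imwrite("pics/scene6c.png",cv2.resize(b[120:270,200:400],None,fx=4,fy=4,interpolation=cv2.INTER_CUBIC))
print(arm.observe()["contact_force"],arm.observe()["time"])
E
```

```text
scene rim [[0.4192, -0.1306, 0.0322], [0.4203, -0.1301, 0.0324], [0.5192, -0.0918, 0.0454]]
 paddle [ 0.4741 -0.0416  0.1349]Traceback (most recent call last):
  File "<stdin>", line 6, in <module>
    return _quantile_unchecked(
        a, q, axis, out, overwrite_input, method, keepdims, weights)
    return _ureduce(a,
                    func=_quantile_ureduce_func,
    ...<5 lines>...
                    overwrite_input=overwrite_input,
                    method=method)
    r = func(a, **kwargs)
    result = _quantile(arr,
                       quantiles=q,
    ...<2 lines>...
                       out=out,
                       weights=wgt)
    slices_having_nans = np.isnan(arr[-1, ...])
                                  ~~~^^^^^^^^^
IndexError: index -1 is out of bounds for axis 0 with size 0
```

View pics/scene6c.png

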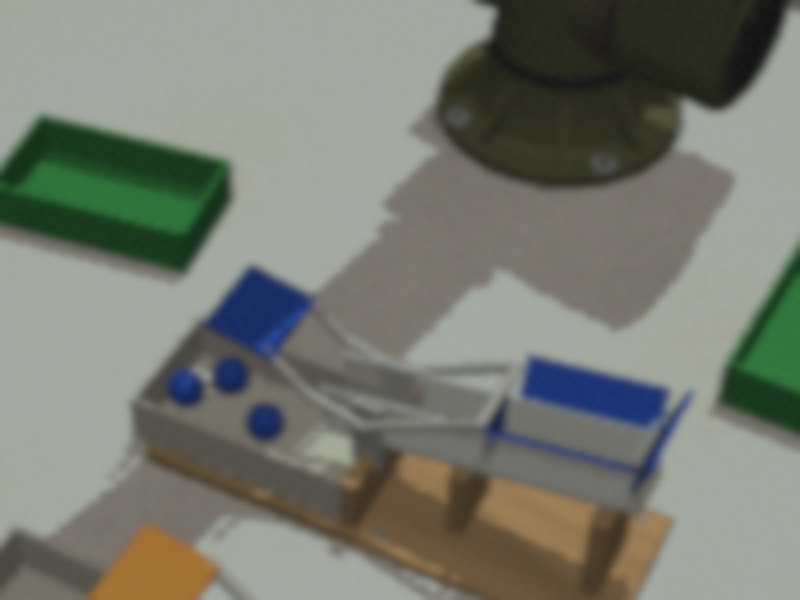

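View pics/scene6.png

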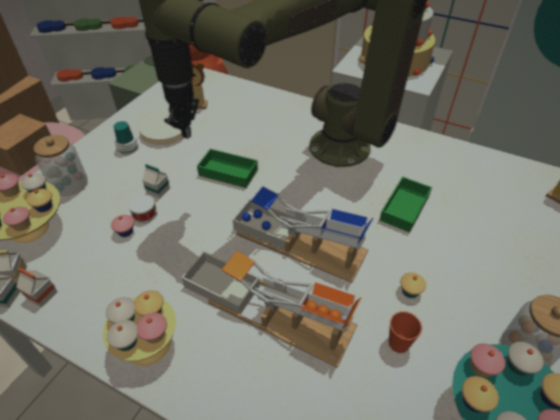

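The paddle is back up: its scene-view height reads 0.1349, against 0.1350 at the start. The dish's front is at y≈-0.130, so it is home. The three sweets lie still in it at (187,386), (232,375) and (265,422) in the crop, unmoved since the last picture. The orange set and bystanders look unchanged, and the gripper is clear at (180,115).

```bash
python3 -c "
from workcell import arm
print(arm.sign_off())"
```

```text
the job is handed in; nothing more can be done
None
```

I pushed the blue dish straight in about 60 mm until it met its stop. I then pressed the blue paddle down to its stop, held it there about 2 s until all three sweets were in the dish, and let it come back up. The job was handed in at about 14.5 s.

**Last checks (scene camera):**
- **Dish:** its front face is at y ≈ -0.130 m, matching the home position worked out from the runner ends.
- **Sweets:** all three blue ones are in the dish and unmoved between the last two pictures.
- **Paddle:** it reads 0.1349 m high, against 0.1350 m at the start.
- **Everything else:** the orange dispenser, its dish and sweets and the five bystanders look unchanged by eye; I did not measure them again. The gripper was clear of everything.

**What failed or disagreed:**
- The last top-camera check gave no reading because no dish-rim points showed there, probably because the arm was in the way. The final state therefore rests on the scene camera alone.
- Earlier, the finder reported the favour box at the orange dish's position, and I did not use that. It did not find the toy drum in the top view, so I judged its position from the pictures.

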